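Set out the weld tooling for the next job in order

TASK

Set out the tooling for the next job on the rings of the aluminium staging rail, one piece standing upright and centred on each ring: on the ring next to the black head plate, the steel anvil whose outline matches the white sample lying on that plate, then the three stepped welding horns in rising height, the tallest on the ring farthest from the head plate. Leave the other two anvils where they stand.

Things in the scene. Friction and masses are not known exactly. Their poses are not given: they have to be found in the camera images.
- rail: Fixed flat aluminium staging rail lying on the bench, 64 mm (x) by 310 mm (y, its long axis), top 12 mm above the bench. Four engraved dark rings of 58 mm diameter mark its places, centred on its long axis at y = -112.5, -37.5, +37.5 and +112.5 mm. Origin: centre of its underside; z up.
- head: Head plate: fixed black plate 70 x 70 mm, 12 mm high, in line with the rail at either its +y or its -y end, 195 mm from the rail's centre, with a white sample on it. The place next to it is the first: the four ring centres lie 82.5, 157.5, 232.5 and 307.5 mm from its centre. (The rail's other end has a dark steel plate with a black knob.) Origin: centre of its underside.
- sample_cross: White plastic sample part, fixed, 5 mm thick, outline a plus-shaped cross 50 mm across, arms 22 mm wide and lying along its x and y axes, small grey dot in the middle. It lies on a black plate 12 mm high: either the head plate at one end of the rail (then it is the sample for this job) or another such plate away from the rail beyond its far side (then it is of no concern). Origin: centre of its underside.
- sample_square: White plastic sample part, fixed, 5 mm thick, outline a square of 44 mm, sides along its x and y axes, small grey dot in the middle. It lies on a black plate 12 mm high: either the head plate at one end of the rail (then it is the sample for this job) or another such plate away from the rail beyond its far side (then it is of no concern). Origin: centre of its underside.
- anvil_cross: Loose steel welding anvil, an upright prism 32 mm tall, outline a plus-shaped cross 50 mm across, arms 22 mm wide and lying along its x and y axes; flat top with a small dark bore. About 240 g. Origin: centre of its underside; z up.
- anvil_square: Loose steel welding anvil, an upright prism 32 mm tall, outline a square of 44 mm, sides along its x and y axes; flat top with a small dark bore. About 300 g. Origin: centre of its underside; z up.
- anvil_round: Loose steel welding anvil, an upright prism 32 mm tall, outline a circle of 48 mm diameter (no sample of this shape is laid out); flat top with a small dark bore. About 280 g. Origin: centre of its underside; z up.
- horn_short: Short welding horn: upright stepped round steel bar, 54 mm tall in all: a foot of 40 mm diameter up to 16 mm, above it a nose of 24 mm diameter (grip it there). Loose, about 100 g. Origin: centre of its underside; z up.
- horn_medium: Medium welding horn: upright stepped round steel bar, 78 mm tall in all: a foot of 40 mm diameter up to 30 mm, above it a nose of 24 mm diameter (grip it there). Loose, about 150 g. Origin: centre of its underside; z up.
- horn_tall: Tall welding horn: upright stepped round steel bar, 102 mm tall in all: a foot of 40 mm diameter up to 44 mm, above it a nose of 24 mm diameter (grip it there). Loose, about 200 g. Origin: centre of its underside; z up.
Things that resemble listed ones, but are neither listed nor needed, are in the scene too. Leave any orange look-alike of the horn_tall alone.

How it is judged:
At the end, for the whole second after the job is handed in: Matching anvil on the first ring from the head plate, then short, medium and tall horn: each within 12 mm of its ring's centre along and across the rail, upright within 0.1 rad, resting on the rail, released, at rest; the other two anvils not moved over 30 mm (horizontal distance between horn_short and head between 0.1455 and 0.1695 m and x of horn_short in the frame of rail between -0.012 and 0.012 m and z of horn_short in the frame of rail between 0.009 and 0.016 m and angle between each of horn_short, horn_medium, horn_tall's own z axis and vertical below 0.1 rad and linear speed of each of horn_short, horn_medium, horn_tall below 0.02 m/s and angular speed of each of horn_short, horn_medium, horn_tall below 0.2 rad/s and horizontal distance between horn_medium and head between 0.2205 and 0.2445 m and x of horn_medium in the frame of rail between -0.012 and 0.012 m and z of horn_medium in the frame of rail between 0.009 and 0.016 m and horizontal distance between horn_tall and head between 0.2955 and 0.3195 m and x of horn_tall in the frame of rail between -0.012 and 0.012 m and z of horn_tall in the frame of rail between 0.009 and 0.016 m and ((horizontal distance between sample_cross and head below 0.04 m and horizontal distance between anvil_cross and head between 0.0705 and 0.0945 m and x of anvil_cross in the frame of rail between -0.012 and 0.012 m and z of anvil_cross in the frame of rail between 0.009 and 0.016 m and angle between anvil_cross's own z axis and vertical below 0.1 rad and linear speed of anvil_cross below 0.02 m/s and angular speed of anvil_cross below 0.2 rad/s) or (horizontal distance between sample_square and head below 0.04 m and horizontal distance between anvil_square and head between 0.0705 and 0.0945 m and x of anvil_square in the frame of rail between -0.012 and 0.012 m and z of anvil_square in the frame of rail between 0.009 and 0.016 m and angle between anvil_square's own z axis and vertical below 0.1 rad and linear speed of anvil_square below 0.02 m/s and angular speed of anvil_square below 0.2 rad/s))); the robot touches nothing.
It fails at once if the round anvil, which matches no sample, was moved (over 30 mm) (distance of anvil_round from where it was at the start of the episode above 0.03 m).
It fails at once if the anvil that does not match the sample on the head plate was moved (over 30 mm) ((horizontal distance between sample_cross and head below 0.04 m and distance of anvil_square from where it was at the start of the episode above 0.03 m) or (horizontal distance between sample_square and head below 0.04 m and distance of anvil_cross from where it was at the start of the episode above 0.03 m)).
It also fails if it takes over 93 s, if anything falls off the work surface, if the arm or the gripper's body presses on something with over 40 N, if the wrist force passes 120 N, or if a joint passes its speed limit or range.

ROBOT

A 6-joint arm with a two-finger parallel gripper is mounted at the origin on the work surface. World frame = base frame: x ahead of the robot, y to its left, z up, the work surface at z = 0. Lengths are in m, angles in rad, forces in N, time in s.
With the tool pointing down it reaches from about 0.35 to 0.8 m from the base axis. Payload 7.3 kg.
Tool frame: the origin (TCP) lies at the very end of the fingers, on their centre line; the grasp point (between the pads) lies 19 mm behind it; y points along the fingers, z is the direction in which the jaws open and shut, and the axes are right-handed (so a half turn about y gives the same grasp; the last joint's range is limited). The gripper opens to 85 mm and grips with 20 to 120 N. Pads are 22 mm wide; open, the fingers measure 114 mm over their backs; the gripper's body (76 mm by 85 mm) begins 54 mm behind the grasp point. The pads swing forward as they close: fully open they stand 13 mm farther back than shut.
Start: joints at [-1.344, 0.342, 1.524, -0, 1.275, -0.146], TCP at [0.191, -0.489, 0.231] pointing down, gripper open.
Joint ranges: [-2.53, 2.53], [-0.77, 2.02], [0.04, 2.7], [-1, 4.14], [0.28, 2.66], [-3.11, 3.11]. Speed limits (rad/s): [2.57, 2.57, 3.14, 3.14, 3.14, 3.14].

INTERFACE

Orientations are given as a rotation vector (axis times angle).
In Python, from workcell import get_state, read_camera, get_calibration, finish_job gives the robot as it stands.
- The arm moves only by the shell command python3 -m inch 'ROWS' [OPENING] [FORCE]. ROWS is JSON, a list of rows, each a list of 2 entries, a list of its own where there are three numbers: the shift along the tool's x, y, z normalised to -1 to 1, where 1 is 800 mm, then the turn about the tool's y normalised to -1 to 1, where 1 is pi/4 rad. A call has 1 to 8 rows; each row is the pose to reach, as a shift and turn from the pose commanded when the call began, along the tool's axes at that moment; what a row does not reach only later rows make up. A row lasts 1/8 s, in which the tool goes at most 62.5 mm and 10.7 degrees, less where a joint would pass 70% of its speed; a pose out of reach is approached as far as the arm can. A call with a number of a shift or a turn outside -1 to 1 is refused whole. A call with a gripper value outside its range is refused whole. OPENING is the opening, from 0 (shut) to 1 (fully open), set as the call begins (- or left out, the last holds). The fingers move at their own pace and stop on an object; FORCE is the grip in N (left out, the last holds). Time passes only in rows, so rows that repeat a pose let the fingers close. It gives the time, the measured TCP pose, the force and the opening at its end, in the units of the state.
- get_state(): the state, without advancing time (a new reading comes with each control period).
- read_camera(name): name is "scene" or "top" or "wrist"; returns (picture, depth): 420x560x3 uint8, blue, green, red; 420x560 float32, m along the optical axis (not along the pixel's ray), 0 where there is no reading.
- get_calibration(name): a dict with "mtx" (3x3 intrinsics, pixels), "extrinsics" (4x4, takes a point from world to camera coordinates). Camera axes: x right, y down, z forward; pixel columns grow to the right and rows downward; lengths in m; the calibration is good to about 2 mm. The wrist camera is an equidistant fisheye: a pixel r from the principal point sees the ray r / f radians off the axis. A picture is of the moment at which its call begins: read the wrist's pose just before it. get_calibration takes no time and is no camera call; for the wrist camera it gives the pose at the moment of the call.
- finish_job(): hands the job in, once; it reports no verdict.
The state is a dict: "t": time; "joint_positions": joint angles; "qd": joint speeds; "effort": joint torques, N m; "tool_pos": TCP position; "tcp_rot": TCP orientation; "contact_force": force on the tool from outside, world axes, zero at the start; "ft_torque": the same for the moment, N m; "finger_gap": finger opening in m.
Only numpy, scipy, OpenCV 4.12 (cv2) and the standard library are available. Lean on these libraries where they do the work, as an engineer would, in place of code of your own. Each camera call takes 0.05 s, during which the arm holds its last target. There are 200 camera calls.

## Working session

There is one attempt and no reset: what is moved stays moved. The work goes in short steps, Python scripts to look and compute and a shell command to move; the robot and the scene stay as the last step left them, time stands still between calls to the robot, and variables do not carry over. Pictures are saved under pics/ and viewed, about 12 in all and at most 16, crops included, and the job is handed in when it is done.

```bash
ls; mkdir -p pics; cat > look.py <<'E'
import cv2,numpy as np,sys
from workcell import *
def grab(n):
    c=get_calibration(n); p,d=read_camera(n); np.savez(f'/tmp/{n}.npz',p=p,d=d,K=c['mtx'],E=c['extrinsics']); return p,d,c
E
python3 - <<'E'
from look import *
for n in ('scene','top'):
    p,d,c=grab(n); cv2.imwrite(f'pics/{n}1.png',p); print(n,np.round(c['mtx'],1).tolist(),np.round(c['extrinsics'],3).tolist(),(d>0).mean())
s=get_state();print({k:np.round(v,3).tolist() for k,v in s.items()})
E
```

```text
pics
scene [[415.1, 0.0, 278.4], [0.0, 415.1, 216.4], [0.0, 0.0, 1.0]] [[-0.71, 0.704, -0.014, 0.417], [0.585, 0.579, -0.568, -0.304], [-0.391, -0.412, -0.823, 1.112], [0.0, 0.0, 0.0, 1.0]] 0.995969387755102
top [[503.1, 0.0, 283.3], [0.0, 503.1, 202.4], [0.0, 0.0, 1.0]] [[0.012, -1.0, -0.008, 0.006], [-0.996, -0.011, -0.084, 0.566], [0.084, 0.009, -0.996, 1.14], [0.0, 0.0, 0.0, 1.0]] 0.9958715986394557
{'t': 0.1, 'joint_positions': [-1.344, 0.343, 1.525, -0.0, 1.275, -0.146], 'qd': [-0.0, 0.0, -0.004, 0.001, -0.0, 0.001], 'effort': [0.001, -43.445, -24.649, -0.0, 0.005, 0.0], 'tool_pos': [0.191, -0.489, 0.231], 'tcp_rot': [-0.381, 2.019, -2.016], 'contact_force': [-0.074, 0.373, 0.069], 'ft_torque': [0.008, -0.022, -0.028], 'finger_gap': 0.086}
```

View pics/scene1.png

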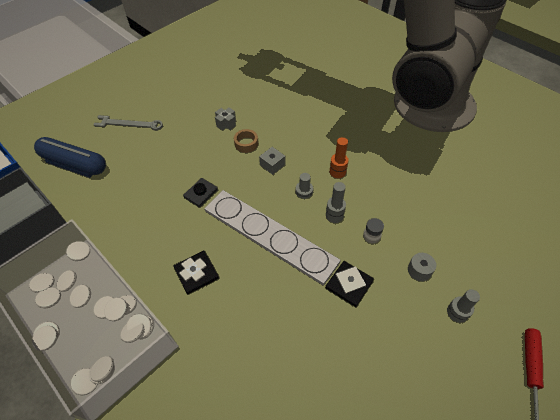

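View pics/top1.png

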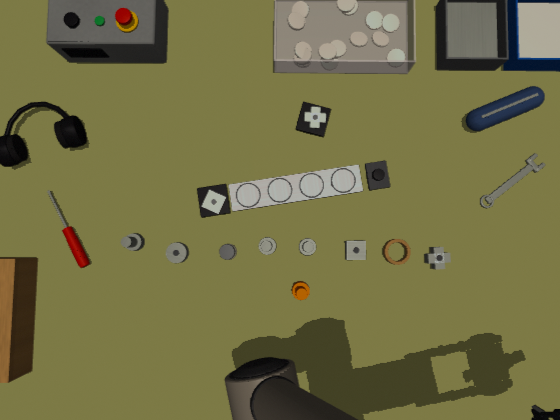

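The head plate carries the square sample: scene (350,282), top (214,201). The cross sample, at top (315,119), lies away from the rail.

Candidates in the top image:
- **Square anvil:** (356,250). The cross anvil is at (439,258) and the round one at (177,252).
- **Horns:** (132,242), (267,246) and (308,246).
- **Look-alikes:** a stubby cylinder at (227,252), the orange horn at (301,291) and a ring at (397,251).

Next I measure them from both cameras.

```bash
cat > meas.py <<'E'
import numpy as np,cv2
def cloud(n):
    f=np.load(f'/tmp/{n}.npz'); d=f['d']; v,u=np.indices(d.shape); K=f['K']; E=f['E']
    P=np.stack([(u-K[0,2])/K[0,0]*d,(v-K[1,2])/K[1,1]*d,d],-1)
    return (P-E[:3,3])@E[:3,:3],f['p'],d
E
python3 - <<'E'
from meas import *
for n in ('top','scene'):
    W,p,d=cloud(n)
    b=(abs(W[...,0]-.45)<.25)&(abs(W[...,1])<.5)&(d>0)
    g=b&(abs(W[...,2])<.008); print(n,'bench z',np.median(W[g][:,2]))
    m=(b&(W[...,2]>.008)).astype(np.uint8)
    N,L,st,_=cv2.connectedComponentsWithStats(m)
    for i in range(1,N):
        if st[i,4]<40 or st[i,4]>9000: continue
        q=W[L==i]; zt=np.percentile(q[:,2],97); t=q[q[:,2]>zt-.006]
        lo,hi=np.percentile(q[:,:2],[1,99],axis=0)
        c=(np.percentile(t[:,:2],2,axis=0)+np.percentile(t[:,:2],98,axis=0))/2
        print('px',st[i,:4],'n',st[i,4],'ztop %.3f'%zt,'topcen',c.round(4),'topext',(np.percentile(t[:,:2],98,axis=0)-np.percentile(t[:,:2],2,axis=0)).round(3),'allext',(hi-lo).round(3),'mean',q[:,:2].mean(0).round(3))
p=np.load('/tmp/scene.npz')['p'][90:330,170:500]
cv2.imwrite('pics/crop1.png',cv2.resize(p,None,fx=2.4,fy=2.4,interpolation=cv2.INTER_CUBIC))
E
```

```text
top bench z -4.8024259751616144e-05
px [ 70 140  16   8] n 80 ztop 0.062 topcen [0.6965 0.4935] topext [0.006 0.011] allext [0.011 0.021] mean [0.695 0.489]
px [365 161  26  29] n 567 ztop 0.026 topcen [ 0.6341 -0.207 ] topext [0.024 0.025] allext [0.066 0.054] mean [ 0.633 -0.206]
px [229 165 134  46] n 3508 ztop 0.017 topcen [ 0.6018 -0.0154] topext [0.09  0.292] allext [0.099 0.3  ] mean [ 0.602 -0.015]
px [197 184  33  33] n 867 ztop 0.020 topcen [0.569 0.176] topext [0.059 0.058] allext [0.071 0.071] mean [0.57  0.177]
px [486 187  18  16] n 53 ztop 0.013 topcen [ 0.5909 -0.4802] topext [0.035 0.037] allext [0.036 0.038] mean [ 0.591 -0.482]
px [ 71 232  19  36] n 342 ztop 0.029 topcen [0.4483 0.4826] topext [0.065 0.033] allext [0.075 0.037] mean [0.445 0.483]
px [121 233  23  18] n 309 ztop 0.081 topcen [0.4707 0.3576] topext [0.02  0.022] allext [0.039 0.031] mean [0.471 0.352]
px [259 237  18  18] n 246 ztop 0.104 topcen [0.4647 0.0483] topext [0.021 0.021] allext [0.038 0.037] mean [0.466 0.047]
px [299 238  18  18] n 240 ztop 0.056 topcen [ 0.4646 -0.0438] topext [0.02  0.
[... 1995 characters left out ...]
4 topcen [ 0.6014 -0.0105] topext [0.092 0.293] allext [0.098 0.299] mean [ 0.601 -0.002]
px [364 218  20  25] n 371 ztop 0.046 topcen [0.4514 0.1427] topext [0.032 0.031] allext [0.034 0.033] mean [0.456 0.145]
px [409 253  27  27] n 568 ztop 0.034 topcen [0.4475 0.2591] topext [0.044 0.043] allext [0.046 0.046] mean [0.452 0.26 ]
px [326 261  48  45] n 1194 ztop 0.018 topcen [0.5704 0.181 ] topext [0.061 0.062] allext [0.073 0.072] mean [0.572 0.181]
px [448 289  32  33] n 638 ztop 0.079 topcen [0.4712 0.3603] topext [0.022 0.021] allext [0.031 0.037] mean [0.478 0.36 ]
px [525 328  17  44] n 573 ztop 0.026 topcen [0.4447 0.4842] topext [0.059 0.03 ] allext [0.069 0.034] mean [0.446 0.485]
```

View pics/crop1.png

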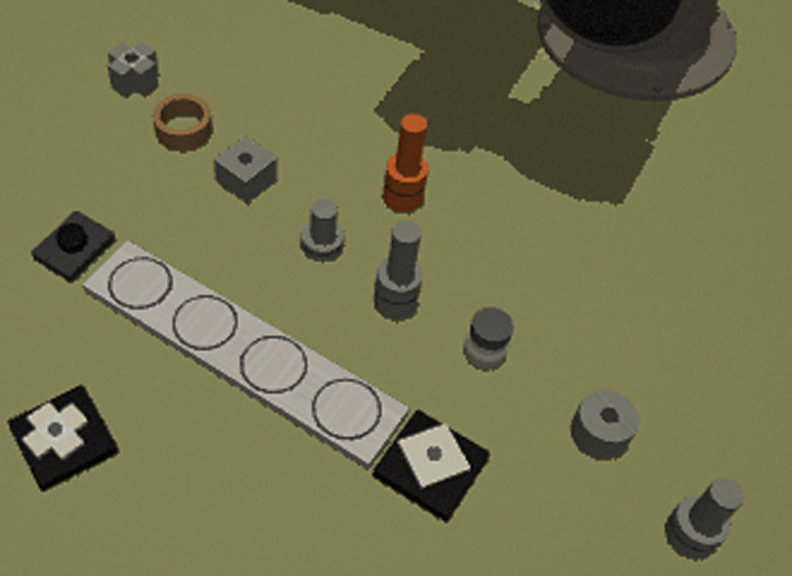

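In the crop, the square anvil is at (245,165), the short horn at (323,230), the tall grey one at (400,270) and the medium one at (700,515). The stub at (490,335), the ring at (183,122) and the orange horn at (407,165) stay untouched. Next I get the rings and the anvil's yaw.

```bash
cat >> meas.py <<'E'
def rect(n,z,x0,x1,y0,y1,s=1000):  # image of plane z, row=x, col=y
    f=np.load(f'/tmp/{n}.npz'); M=f['K']@f['E'][:3]
    H=np.c_[M[:,0],M[:,1],M[:,2]*z+M[:,3]]
    T=np.array([[0,1/s,x0],[1/s,0,y0],[0,0,1]])
    return cv2.warpPerspective(f['p'],H@T,(int((y1-y0)*s),int((x1-x0)*s)),flags=cv2.INTER_CUBIC|cv2.WARP_INVERSE_MAP)
E
python3 - <<'E'
from meas import *
out=[]
for n in ('top','scene'):
    g=cv2.cvtColor(rect(n,.012,.5,.7,-.25,.25,2000),cv2.COLOR_BGR2GRAY); out.append(g)
    c=cv2.HoughCircles(cv2.GaussianBlur(g,(5,5),0),cv2.HOUGH_GRADIENT,1,100,param1=100,param2=20,minRadius=54,maxRadius=62)
    P=np.array(sorted([[.5+y/2000,-.25+x/2000,r/2000] for x,y,r in c[0]],key=lambda a:a[1])); print(n,P.round(4).tolist())
    W,p,d=cloud(n)
    m=(abs(W[...,0]-.458)<.035)&(abs(W[...,1]+.152)<.035)&(W[...,2]>.024)&(d>0)
    print('anvil',cv2.minAreaRect((W[m][:,:2]*1000).astype(np.float32)))
    m=(abs(W[...,0]-.6)<.08)&(abs(W[...,1]+.013)<.17)&(W[...,2]>.008)&(d>0)&(p.min(-1)>90)
    a=m.astype(np.uint8); N,L,st,_=cv2.connectedComponentsWithStats(cv2.morphologyEx(a,cv2.MORPH_CLOSE,np.ones((3,3))))
    k=1+st[1:,4].argmax(); print('rail',cv2.minAreaRect((W[(L==k)][:,:2]*1000).astype(np.float32)),np.median(W[L==k][:,2]))
cv2.imwrite('pics/rect.png',cv2.resize(np.vstack(out),None,fx=.75,fy=.75))
from workcell import get_state
from scipy.spatial.transform import Rotation as R
s=get_state();print(R.from_rotvec(s['tcp_rot']).as_matrix().round(3))
E
```

```text
top [[0.6222000122070312, -0.12520000338554382, 0.030700000002980232], [0.6101999878883362, -0.05079999938607216, 0.027400000020861626], [0.5957000255584717, 0.022199999541044235, 0.029400000348687172], [0.5827999711036682, 0.0982000008225441, 0.027400000020861626]]
anvil ((457.87896728515625, -153.25845336914062), (40.92795944213867, 43.63287353515625), 0.7181601524353027)
rail ((553.90771484375, -22.966354370117188), (162.11175537109375, 310.17901611328125), 9.479222297668457) 0.012609651924915762
scene [[0.620199978351593, -0.12319999933242798, 0.029600000008940697], [0.6068000197410583, -0.049800001084804535, 0.029600000008940697], [0.5947999954223633, 0.023800000548362732, 0.029600000008940697], [0.5831999778747559, 0.09780000150203705, 0.028999999165534973]]
anvil ((457.89495849609375, -151.05677795410156), (45.65174102783203, 46.17304611206055), 1.9754725694656372)
rail ((671.7787475585938, 126.25787353515625), (596.6353759765625, 229.80902099609375), 63.19462585449219) 0.011805762085731628
[[-0.931 -0.     0.364]
 [-0.364  0.001 -0.931]
 [-0.    -1.    -0.001]]
```

```bash
cat > plan.py <<'E'
# python3 plan.py x y z yaw : shift (tool axes /0.8) and turn (/(pi/4)) from the measured pose to the target
import sys,numpy as np
from scipy.spatial.transform import Rotation as R
from workcell import get_state
s=get_state();M=R.from_rotvec(s['tcp_rot']).as_matrix();t=np.array(list(map(float,sys.argv[1:4])))
yaw=np.arctan2(M[1,2],M[0,2]); dy=float(sys.argv[4])-yaw; dy=(dy+np.pi/2)%np.pi-np.pi/2
print('t',round(s['t'],2),'pos',np.round(s['tool_pos'],4),'gap',round(s['finger_gap'],4),'yaw',round(yaw,3),'j6',round(s['joint_positions'][5],2),'F',np.round(s['contact_force'],1))
print('shift',(M.T@(t-s['tool_pos'])/.8).round(4),'turn',round(-dy/(np.pi/4),3))
E
python3 plan.py .465 .050 .19 .17
```

```text
t 0.1 pos [ 0.1912 -0.4886  0.2307] gap 0.0855 yaw -1.198 j6 -0.15 F [-0.1  0.4  0.1]
shift [-0.564   0.0517 -0.5022] turn -1.742
```

```bash
python3 -m inch '[[[-0.564,0.05,-0.502],-1],[[-0.564,0.05,-0.502],-1],[[-0.564,0.05,-0.502],-1],[[-0.564,0.05,-0.502],-1],[[-0.564,0.05,-0.502],-1],[[-0.564,0.05,-0.502],-1],[[-0.564,0.05,-0.502],-1],[[-0.564,0.05,-0.502],-1]]' 0.65; python3 plan.py .465 .050 .19 .17
```

```text
t: 1.1
tool_pos: [0.418, -0.0424, 0.1981]
tcp_rot: [-0.985, 1.506, -1.507]
contact_force: [1.5, -0.4, 0.2]
finger_gap: 0.0556
t 1.1 pos [ 0.418  -0.0424  0.1981] gap 0.0556 yaw -0.413 j6 0.13 F [ 1.5 -0.4  0.2]
shift [-0.1293  0.0101  0.0075] turn -0.742
```

```bash
python3 -m inch '[[[-0.129,0.01,0.008],-0.74],[[-0.129,0.01,0.008],-0.74],[[-0.129,0.01,0.008],-0.74],[[-0.129,0.01,0.008],-0.74],[[-0.129,0.01,0.008],-0.74],[[-0.129,0.01,0.008],-0.74]]'; python3 plan.py .465 .050 .054 .17
python3 - <<'E'
from look import *
p,d,c=grab('wrist'); cv2.imwrite('pics/w1.png',p); print(c)
from scipy.spatial.transform import Rotation as R
E
```

```text
t: 1.85
tool_pos: [0.4646, 0.0472, 0.1903]
tcp_rot: [-1.283, 1.086, -1.087]
contact_force: [-0.7, -0.3, 1.2]
finger_gap: 0.0554
t 1.85 pos [0.4646 0.0472 0.1903] gap 0.0554 yaw 0.165 j6 -0.23 F [-0.7 -0.3  1.2]
shift [-0.0034  0.1704  0.001 ] turn -0.006
{'mtx': array([[325.1922621 ,   0.        , 275.51771033],
       [  0.        , 325.1922621 , 209.47024398],
       [  0.        ,   0.        ,   1.        ]]), 'extrinsics': array([[ 9.86335972e-01,  1.64745693e-01,  4.54102695e-04,
        -4.66321622e-01],
       [ 1.58026436e-01, -9.46879650e-01,  2.80083154e-01,
        -5.30749418e-02],
       [ 4.65724740e-02, -2.76184330e-01, -9.59975635e-01,
         3.31042255e-01],
       [ 0.00000000e+00,  0.00000000e+00,  0.00000000e+00,
         1.00000000e+00]])}
```

View pics/w1.png

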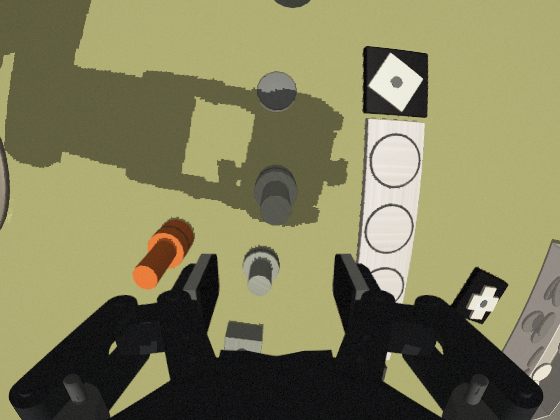

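The wrist view shows the tall horn at (275,195), between and ahead of the fingers, the short horn at (262,270) and the orange one at (165,250). I check the positions from the wrist depth.

```bash
cat >> meas.py <<'E'
def wcloud():
    f=np.load('/tmp/wrist.npz'); d=f['d']; v,u=np.indices(d.shape); K=f['K']; E=f['E']
    a=(u-K[0,2])/K[0,0]; b=(v-K[1,2])/K[1,1]; r=np.hypot(a,b)+1e-9; k=np.tan(r)/r*d
    return (np.stack([a*k,b*k,d],-1)-E[:3,3])@E[:3,:3],f['p'],d
def tops(W,d,cands):
    for n,x,y,zt in cands:
        m=(np.hypot(W[...,0]-x,W[...,1]-y)<.035)&(abs(W[...,2]-zt)<.006)&(d>0)
        if m.sum()<20: print(n,'unseen');continue
        q=W[m]; print(n,m.sum(),'centre',cv2.minEnclosingCircle((q[:,:2]*1000).astype(np.float32)),'z %.4f'%np.median(q[:,2]))
E
python3 - <<'E'
from meas import *
W,p,d=wcloud()
tops(W,d,[('tall',.465,.05,.102),('short',.465,-.042,.054),('square',.458,-.152,.032)])
g=np.load('/tmp/wrist.npz'); K,E=g['K'],g['E']
pts=np.array([[.583,.0975,.012],[.5956,.0236,.012],[.6083,-.0504,.012]])
C=pts@E[:3,:3].T+E[:3,3]; h=np.hypot(C[:,0],C[:,1]); th=np.arctan2(h,C[:,2])
print(K[:2,2]+K[0,0]*(C[:,:2]/h[:,None])*th[:,None])
E
```

```text
tall 789 centre ((463.88031005859375, 50.94869613647461), 11.894372940063477) z 0.1019
short 436 centre ((462.99249267578125, -41.15233612060547), 12.071496963500977) z 0.0538
square 546 centre ((456.5646057128906, -139.13429260253906), 24.04290199279785) z 0.0318
[[395.65470761 161.42205342]
 [389.74134983 229.62324657]
 [381.85733716 289.31797866]]
```

The wrist camera agrees to within 1–2 mm, and the predicted ring pixels land on the visible rings. Descend on the tall horn and grip it.

```bash
python3 -m inch '[[[-0.004,0.08,0.001],0],[[-0.004,0.14,0.001],0],[[-0.004,0.168,0.001],0],[[-0.004,0.168,0.001],0],[[-0.004,0.168,0.001],0]]'; python3 -m inch '[[[0,0,0],0],[[0,0,0],0],[[0,0,0],0],[[0,0,0],0]]' 0 50;  python3 plan.py .621 -.1243 .17 .17
```

```text
t: 2.52
tool_pos: [0.4658, 0.0507, 0.0569]
tcp_rot: [-1.283, 1.083, -1.086]
contact_force: [0.2, 0.1, 0.1]
finger_gap: 0.0553
t: 3.02
tool_pos: [0.4656, 0.0509, 0.0568]
tcp_rot: [-1.283, 1.083, -1.085]
contact_force: [-1.3, 0.1, 6.3]
finger_gap: 0.0226
t 3.02 pos [0.4656 0.0509 0.0568] gap 0.0226 yaw 0.169 j6 -0.22 F [-1.3  0.1  6.3]
shift [ 0.2486 -0.1411  0.155 ] turn -0.002
```

```bash
python3 -m inch '[[[0,-0.05,0],0],[[0,-0.125,0],0],[[0,-0.125,0],0]]' - 60; python3 -m inch '[[[0.06,0,0.04],0],[[0.12,0,0.08],0],[[0.18,0,0.12],0],[[0.23,0,0.145],0],[[0.249,0,0.155],0],[[0.249,0,0.155],0],[[0.249,0,0.155],0]]';  python3 plan.py .621 -.1243 .070 .17
```

```text
t: 3.4
tool_pos: [0.4676, 0.0509, 0.1598]
tcp_rot: [-1.279, 1.077, -1.089]
contact_force: [-0.5, -0.6, -3.2]
finger_gap: 0.0225
t: 4.28
tool_pos: [0.6197, -0.1236, 0.1548]
tcp_rot: [-1.285, 1.086, -1.082]
contact_force: [0.2, 0.4, -2.4]
finger_gap: 0.0229
t 4.28 pos [ 0.6197 -0.1236  0.1548] gap 0.0229 yaw 0.169 j6 -0.49 F [ 0.2  0.4 -2.4]
shift [0.0013 0.106  0.0017] turn -0.001
```

```bash
python3 -m inch '[[[0.001,0.05,0.001],0],[[0.001,0.085,0.001],0],[[0.001,0.1,0.001],0],[[0.001,0.105,0.001],0],[[0.001,0.106,0.001],0],[[0.001,0.106,0.001],0]]';  python3 plan.py .621 -.1243 .069 .17; python3 - <<'E'
from look import *
p,d,c=grab('scene'); cv2.imwrite('pics/s2.png',cv2.resize(p[100:330,170:440],None,fx=2.5,fy=2.5))
E
```

```text
t: 5.03
tool_pos: [0.6222, -0.1254, 0.0722]
tcp_rot: [-1.284, 1.082, -1.086]
contact_force: [-0.5, 0.8, -2.7]
finger_gap: 0.0227
t 5.03 pos [ 0.6222 -0.1254  0.0722] gap 0.0227 yaw 0.169 j6 -0.49 F [-0.5  0.8 -2.7]
shift [-0.0016  0.004  -0.0012] turn -0.002
```

View pics/s2.png

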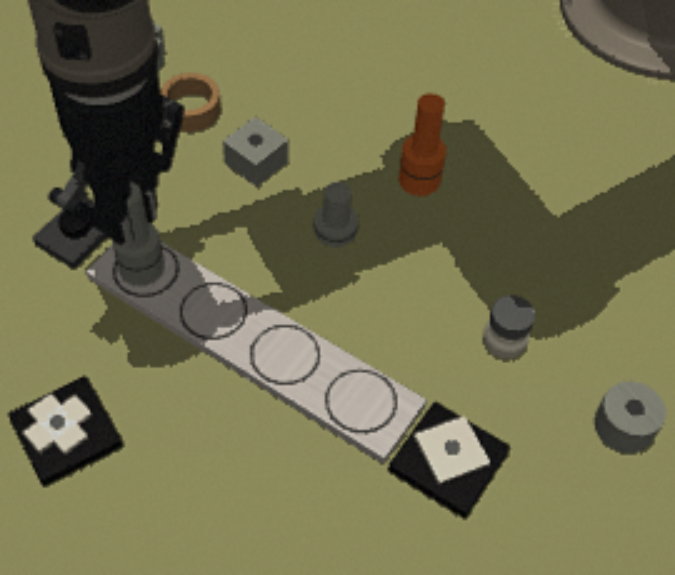

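The tall horn stands over the far ring, at (140,262) in the crop. I lower it the last 3 mm, open and rise.

```bash
python3 -m inch '[[[-0.001,0.002,-0.001],0],[[-0.001,0.004,-0.001],0],[[-0.001,0.004,-0.001],0],[[-0.001,0.004,-0.001],0]]'; python3 -m inch '[[[0,0,0],0],[[0,0,0],0],[[0,0,0],0],[[0,0,0],0]]' 0.6; python3 -m inch '[[[0,-0.04,0],0],[[0,-0.1,0],0],[[0,-0.15,0],0],[[0,-0.15,0],0]]';  python3 plan.py .464 -.0418 .12 .17
```

```text
t: 5.58
tool_pos: [0.6208, -0.1247, 0.0689]
tcp_rot: [-1.284, 1.083, -1.085]
contact_force: [-3.2, -0.0, 5.9]
finger_gap: 0.0222
t: 6.08
tool_pos: [0.6207, -0.1246, 0.0677]
tcp_rot: [-1.284, 1.084, -1.084]
contact_force: [-0.4, -0.6, 0.4]
finger_gap: 0.0509
t: 6.58
tool_pos: [0.6225, -0.1251, 0.1919]
tcp_rot: [-1.281, 1.078, -1.09]
contact_force: [-0.3, -0.4, -0.2]
finger_gap: 0.0515
t 6.58 pos [ 0.6225 -0.1251  0.1919] gap 0.0515 yaw 0.169 j6 -0.49 F [-0.3 -0.4 -0.2]
shift [-0.1363  0.0882 -0.1784] turn -0.002
```

```bash
python3 -m inch '[[[-0.05,0,-0.065],0],[[-0.1,0.03,-0.13],0],[[-0.136,0.07,-0.178],0],[[-0.136,0.085,-0.178],0],[[-0.136,0.085,-0.178],0],[[-0.136,0.085,-0.178],0]]'; python3 plan.py .464 -.0418 .026 .17
```

```text
t: 7.32
tool_pos: [0.4631, -0.0417, 0.1202]
tcp_rot: [-1.284, 1.083, -1.085]
contact_force: [-0.6, 0.6, 0.6]
finger_gap: 0.0511
t 7.33 pos [ 0.4631 -0.0417  0.1202] gap 0.0511 yaw 0.168 j6 -0.42 F [-0.6  0.6  0.6]
shift [0.0003 0.1178 0.0009] turn -0.002
```

```bash
python3 -m inch '[[[0,0.07,0.001],0],[[0,0.11,0.001],0],[[0,0.117,0.001],0],[[0,0.117,0.001],0],[[0,0.117,0.001],0]]'; python3 -m inch '[[[0,0,0],0],[[0,0,0],0],[[0,0,0],0],[[0,0,0],0]]' 0 60; python3 -m inch '[[[0,-0.05,0],0],[[0,-0.1,0],0],[[0,-0.1,0],0]]';  python3 plan.py .5956 .0236 .1 .17
```

```text
t: 7.95
tool_pos: [0.4641, -0.0415, 0.0276]
tcp_rot: [-1.283, 1.082, -1.086]
contact_force: [-0.6, 0.2, 0.3]
finger_gap: 0.0514
t: 8.45
tool_pos: [0.4634, -0.0413, 0.0272]
tcp_rot: [-1.284, 1.082, -1.085]
contact_force: [-1.2, 0.3, 5.9]
finger_gap: 0.0219
t: 8.82
tool_pos: [0.4647, -0.0415, 0.1091]
tcp_rot: [-1.281, 1.078, -1.089]
contact_force: [0.4, 0.5, -2.3]
finger_gap: 0.0222
t 8.82 pos [ 0.4647 -0.0415  0.1091] gap 0.0222 yaw 0.169 j6 -0.42 F [ 0.4  0.5 -2.3]
shift [-0.0528  0.0122  0.1749] turn -0.002
```

```bash
python3 -m inch '[[[-0.02,0,0.06],0],[[-0.035,0,0.12],0],[[-0.05,0,0.165],0],[[-0.053,0.01,0.175],0],[[-0.053,0.01,0.175],0],[[-0.053,0.01,0.175],0]]'; python3 plan.py .5956 .0236 .0395 .17
```

```text
t: 9.57
tool_pos: [0.5924, 0.0237, 0.0977]
tcp_rot: [-1.285, 1.086, -1.083]
contact_force: [-0.5, 0.8, -1.4]
finger_gap: 0.0225
t 9.57 pos [0.5924 0.0237 0.0977] gap 0.0225 yaw 0.168 j6 -0.26 F [-0.5  0.8 -1.4]
shift [0.0008 0.0727 0.004 ] turn -0.002
```

```bash
python3 -m inch '[[[0.001,0.04,0.003],0],[[0.001,0.065,0.003],0],[[0.001,0.07,0.003],0],[[0.001,0.072,0.003],0],[[0.001,0.073,0.003],0],[[0.001,0.073,0.003],0]]'; python3 plan.py .5956 .0236 .039 .17
```

```text
t: 10.32
tool_pos: [0.5966, 0.0237, 0.0406]
tcp_rot: [-1.284, 1.083, -1.085]
contact_force: [0.3, -0.4, -1.3]
finger_gap: 0.0222
t 10.32 pos [0.5966 0.0237 0.0406] gap 0.0222 yaw 0.169 j6 -0.26 F [ 0.3 -0.4 -1.3]
shift [-0.0001  0.002  -0.0012] turn -0.002
```

```bash
python3 -m inch '[[[0,0.002,-0.001],0],[[0,0.002,-0.001],0],[[0,0.002,-0.001],0]]'; python3 -m inch '[[[0,0,0],0],[[0,0,0],0],[[0,0,0],0],[[0,0,0],0]]' 0.6; python3 -m inch '[[[0,-0.04,0],0],[[0,-0.1,0],0],[[0,-0.16,0],0],[[0,-0.16,0],0]]';  python3 plan.py .471 .359 .16 .17
```

```text
t: 10.7
tool_pos: [0.5961, 0.0236, 0.0393]
tcp_rot: [-1.283, 1.083, -1.085]
contact_force: [-0.7, -0.0, 5.8]
finger_gap: 0.0226
t: 11.2
tool_pos: [0.5954, 0.0237, 0.0381]
tcp_rot: [-1.284, 1.084, -1.084]
contact_force: [-0.1, -0.3, -0.1]
finger_gap: 0.0511
t: 11.7
tool_pos: [0.5977, 0.0235, 0.1707]
tcp_rot: [-1.279, 1.077, -1.089]
contact_force: [-0.1, -0.4, -0.7]
finger_gap: 0.0511
t 11.7 pos [0.5977 0.0235 0.1707] gap 0.0511 yaw 0.169 j6 -0.26 F [-0.1 -0.4 -0.7]
shift [-0.4401  0.0116 -0.0859] turn -0.002
```

```bash
python3 -m inch '[[[-0.078,0,-0.015],0],[[-0.156,0,-0.03],0],[[-0.234,0,-0.045],0],[[-0.312,0,-0.06],0],[[-0.38,0,-0.075],0],[[-0.42,0,-0.083],0],[[-0.44,0,-0.086],0],[[-0.44,0,-0.086],0]]'; python3 -m inch '[[[0,0,0],0],[[0,0,0],0]]'; python3 plan.py .471 .359 .042 .17; python3 - <<'E'
from look import *; from meas import *
p,d,c=grab('wrist'); W,p,d=wcloud()
tops(W,d,[('medium',.471,.359,.078),('round',.448,.257,.032),('stub',.451,.14,.045)])
E
```

```text
t: 12.7
tool_pos: [0.4683, 0.3592, 0.1655]
tcp_rot: [-1.286, 1.083, -1.083]
contact_force: [0.6, -0.6, -0.8]
finger_gap: 0.051
t: 12.95
tool_pos: [0.4692, 0.3579, 0.1662]
tcp_rot: [-1.284, 1.085, -1.086]
contact_force: [0.1, 0.7, -0.0]
finger_gap: 0.0512
t 12.95 pos [0.4692 0.3579 0.1662] gap 0.0512 yaw 0.167 j6 0.36 F [ 0.1  0.7 -0. ]
shift [-0.0011  0.1552  0.0024] turn -0.004
medium 794 centre ((469.46221923828125, 360.25274658203125), 12.038080215454102) z 0.0779
round 1370 centre ((446.52667236328125, 259.6780700683594), 24.017183303833008) z 0.0319
stub unseen
```

```bash
python3 -m inch '[[[-0.002,0.07,0.001],0],[[-0.002,0.12,0.001],0],[[-0.002,0.15,0.001],0],[[-0.002,0.153,0.001],0],[[-0.002,0.153,0.001],0]]'; python3 -m inch '[[[0,0,0],0],[[0,0,0],0],[[0,0,0],0],[[0,0,0],0]]' 0 60; python3 -m inch '[[[0,-0.05,0],0],[[0,-0.13,0],0],[[0,-0.13,0],0]]';  python3 plan.py .6083 -.0504 .15 .17
```

```text
t: 13.62
tool_pos: [0.4698, 0.3608, 0.0447]
tcp_rot: [-1.283, 1.084, -1.085]
contact_force: [0.1, -1.2, 0.5]
finger_gap: 0.0513
t: 14.12
tool_pos: [0.4697, 0.3612, 0.0452]
tcp_rot: [-1.282, 1.083, -1.084]
contact_force: [-0.5, -1.6, 6.7]
finger_gap: 0.0225
t: 14.5
tool_pos: [0.4715, 0.3624, 0.1532]
tcp_rot: [-1.274, 1.079, -1.085]
contact_force: [0.7, 0.2, -2.4]
finger_gap: 0.0227
t 14.5 pos [0.4715 0.3624 0.1532] gap 0.0227 yaw 0.169 j6 0.36 F [ 0.7  0.2 -2.4]
shift [0.5374 0.0028 0.0819] turn -0.002
```

```bash
python3 -m inch '[[[0.075,0,0.011],0],[[0.15,0,0.022],0],[[0.225,0,0.034],0],[[0.3,0,0.045],0],[[0.37,0,0.056],0],[[0.44,0,0.067],0],[[0.5,0,0.076],0],[[0.535,0,0.082],0]]'; python3 -m inch '[[[0,0,0],0],[[0,0,0],0]]'; python3 plan.py .6083 -.0504 .0575 .17
```

```text
t: 15.5
tool_pos: [0.6053, -0.0526, 0.1465]
tcp_rot: [-1.285, 1.087, -1.085]
contact_force: [0.5, 0.8, -1.9]
finger_gap: 0.0227
t: 15.75
tool_pos: [0.6048, -0.0494, 0.1469]
tcp_rot: [-1.285, 1.086, -1.083]
contact_force: [-0.7, 0.3, -1.3]
finger_gap: 0.0225
t 15.75 pos [ 0.6048 -0.0494  0.1469] gap 0.0225 yaw 0.169 j6 -0.38 F [-0.7  0.3 -1.3]
shift [0.0021 0.1118 0.0043] turn -0.002
```

```bash
python3 -m inch '[[[0.002,0.05,0.004],0],[[0.002,0.09,0.003],0],[[0.001,0.105,0.003],0],[[0.001,0.109,0.003],0],[[0.001,0.111,0.003],0],[[0.001,0.111,0.003],0]]'; python3 plan.py .6083 -.0504 .0565 .17
```

```text
t: 16.5
tool_pos: [0.6087, -0.0505, 0.0601]
tcp_rot: [-1.283, 1.082, -1.085]
contact_force: [0.1, 0.2, -1.8]
finger_gap: 0.0223
t 16.5 pos [ 0.6087 -0.0505  0.0601] gap 0.0223 yaw 0.169 j6 -0.38 F [ 0.1  0.2 -1.8]
shift [-0.0002  0.0045 -0.0004] turn -0.002
```

```bash
python3 -m inch '[[[0,0.002,0],0],[[0,0.004,0],0],[[0,0.004,0],0],[[0,0.004,0],0]]'; python3 -m inch '[[[0,0,0],0],[[0,0,0],0],[[0,0,0],0],[[0,0,0],0]]' 0.6; python3 -m inch '[[[0,-0.04,0],0],[[0,-0.1,0],0],[[0,-0.15,0],0],[[0,-0.15,0],0]]';  python3 plan.py .458 -.152 .14 0
```

```text
t: 17.0
tool_pos: [0.6084, -0.0507, 0.0572]
tcp_rot: [-1.284, 1.083, -1.085]
contact_force: [-2.5, 0.6, 6.5]
finger_gap: 0.0225
t: 17.5
tool_pos: [0.608, -0.0505, 0.0557]
tcp_rot: [-1.284, 1.084, -1.084]
contact_force: [-0.3, -0.6, -0.3]
finger_gap: 0.0511
t: 18.0
tool_pos: [0.6099, -0.0508, 0.1797]
tcp_rot: [-1.281, 1.078, -1.089]
contact_force: [-0.1, 0.6, -0.5]
finger_gap: 0.0513
t 18.0 pos [ 0.6099 -0.0508  0.1797] gap 0.0513 yaw 0.169 j6 -0.38 F [-0.1  0.6 -0.5]
shift [ 0.0927  0.0484 -0.2088] turn 0.215
```

```bash
python3 -m inch '[[[0.028,0,-0.07],0.1],[[0.056,0.01,-0.13],0.2],[[0.085,0.03,-0.19],0.215],[[0.093,0.045,-0.209],0.215],[[0.093,0.045,-0.209],0.215],[[0.093,0.045,-0.209],0.215],[[0.093,0.045,-0.209],0.215]]' 1; python3 plan.py .458 -.152 .005 0;  python3 - <<'E'
from look import *; from meas import *
p,d,c=grab('wrist'); W,p,d=wcloud(); cv2.imwrite('pics/w2.png',p)
tops(W,d,[('square',.458,-.152,.032)])
m=(np.hypot(W[...,0]-.458,W[...,1]+.152)<.04)&(abs(W[...,2]-.032)<.005)
print(cv2.minAreaRect((W[m][:,:2]*1000).astype(np.float32)))
E
```

```text
t: 18.88
tool_pos: [0.4566, -0.1515, 0.1401]
tcp_rot: [-1.209, 1.208, -1.209]
contact_force: [-0.4, 0.3, 0.0]
finger_gap: 0.0855
t 18.88 pos [ 0.4566 -0.1515  0.1401] gap 0.0855 yaw 0.001 j6 -0.48 F [-0.4  0.3  0. ]
shift [0.0006 0.1689 0.0016] turn 0.001
square 2916 centre ((456.774169921875, -151.30763244628906), 30.555959701538086) z 0.0319
((456.4610595703125, -151.64398193359375), (43.73283767700195, 44.65298843383789), 1.2027480602264404)
```

View pics/w2.png

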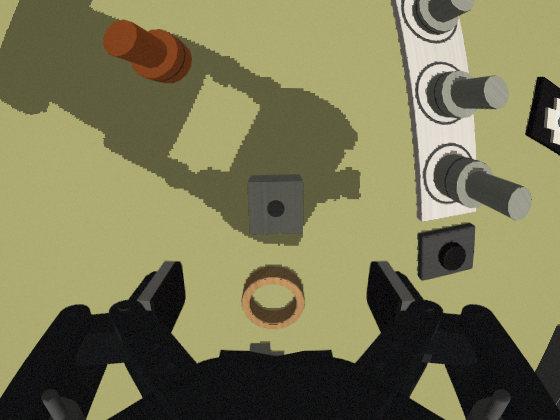

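The square anvil is at (276,207), squared to the jaws and centred to within 1 mm. The three horns stand on their rings on the right. Descend and grip.

```bash
python3 -m inch '[[[0.001,0.07,0.001],0],[[0.001,0.13,0.001],0],[[0.001,0.16,0.001],0],[[0.001,0.169,0.001],0],[[0.001,0.169,0.001],0],[[0.001,0.169,0.001],0]]';  python3 -m inch '[[[0,0,0],0],[[0,0,0],0],[[0,0,0],0],[[0,0,0],0],[[0,0,0],0]]' 0 80; python3 -m inch '[[[0,-0.04,0],0],[[0,-0.08,0],0],[[0,-0.08,0],0],[[0,-0.08,0],0]]';  python3 plan.py .583 .0975 .12 .17
```

```text
t: 19.68
tool_pos: [0.4574, -0.153, 0.0058]
tcp_rot: [-1.209, 1.207, -1.211]
contact_force: [-0.5, 0.3, -0.4]
finger_gap: 0.085
t: 20.3
tool_pos: [0.4568, -0.1529, 0.0055]
tcp_rot: [-1.209, 1.208, -1.21]
contact_force: [-1.4, 0.5, 7.4]
finger_gap: 0.0428
t: 20.8
tool_pos: [0.4557, -0.1523, 0.0676]
tcp_rot: [-1.21, 1.211, -1.208]
contact_force: [-0.2, 0.1, -4.1]
finger_gap: 0.0426
t 20.8 pos [ 0.4557 -0.1523  0.0676] gap 0.0426 yaw -0.0 j6 -0.48 F [-0.2  0.1 -4.1]
shift [-0.3123 -0.0655  0.1589] turn -0.217
```

```bash
python3 -m inch '[[[0,-0.075,0],0],[[-0.07,-0.085,0.02],-0.1],[[-0.14,-0.085,0.05],-0.217],[[-0.21,-0.085,0.09],-0.217],[[-0.27,-0.085,0.13],-0.217],[[-0.305,-0.085,0.155],-0.217],[[-0.312,-0.085,0.159],-0.217],[[-0.312,-0.085,0.159],-0.217]]'; python3 -m inch '[[[0,0,0],0],[[0,0,0],0]]'; python3 plan.py .583 .0975 .018 .17
```

```text
t: 21.8
tool_pos: [0.5827, 0.0967, 0.1348]
tcp_rot: [-1.288, 1.085, -1.081]
contact_force: [-0.7, -0.1, -3.7]
finger_gap: 0.0426
t: 22.05
tool_pos: [0.5834, 0.0959, 0.1366]
tcp_rot: [-1.285, 1.084, -1.084]
contact_force: [-0.2, -0.3, -3.5]
finger_gap: 0.0423
t 22.05 pos [0.5834 0.0959 0.1366] gap 0.0423 yaw 0.169 j6 -0.14 F [-0.2 -0.3 -3.5]
shift [-2.100e-03  1.483e-01 -1.000e-04] turn -0.002
```

```bash
python3 -m inch '[[[-0.002,0.06,0],0],[[-0.002,0.11,0],0],[[-0.002,0.135,0],0],[[-0.002,0.143,0],0],[[-0.002,0.146,0],0],[[-0.002,0.146,0],0],[[-0.002,0.146,0],0]]'; python3 plan.py .583 .0975 .0165 .17
```

```text
t: 22.92
tool_pos: [0.5841, 0.0985, 0.0208]
tcp_rot: [-1.284, 1.082, -1.084]
contact_force: [0.1, -0.2, -3.6]
finger_gap: 0.0429
t 22.93 pos [0.5841 0.0985 0.0208] gap 0.0429 yaw 0.17 j6 -0.13 F [ 0.1 -0.2 -3.6]
shift [ 0.001   0.0054 -0.0016] turn 0.0
```

```bash
python3 -m inch '[[[0.001,0.002,-0.001],0],[[0.001,0.004,-0.001],0],[[0.001,0.004,-0.001],0],[[0.001,0.004,-0.001],0]]'; python3 -m inch '[[[0,0,0],0],[[0,0,0],0],[[0,0,0],0],[[0,0,0],0]]' 1; python3 -m inch '[[[0,-0.03,0],0],[[0,-0.09,0],0],[[0,-0.16,0],0],[[0,-0.2,0],0],[[0,-0.2,0],0]]';  python3 plan.py .42 .02 .24 .17
```

```text
t: 23.42
tool_pos: [0.5829, 0.0975, 0.0176]
tcp_rot: [-1.285, 1.082, -1.083]
contact_force: [-2.9, -0.5, 6.0]
finger_gap: 0.0425
t: 23.92
tool_pos: [0.5829, 0.0975, 0.0166]
tcp_rot: [-1.285, 1.083, -1.083]
contact_force: [1.1, -0.0, -0.1]
finger_gap: 0.0854
t: 24.55
tool_pos: [0.5844, 0.0976, 0.1797]
tcp_rot: [-1.281, 1.078, -1.086]
contact_force: [0.2, 0.4, -0.0]
finger_gap: 0.0854
t 24.55 pos [0.5844 0.0976 0.1797] gap 0.0854 yaw 0.17 j6 -0.13 F [ 0.2  0.4 -0. ]
shift [ 0.0609 -0.0767 -0.2185] turn 0.0
```

Back the arm off so the cameras see the rail, then verify.

```bash
python3 -m inch '[[[0.02,-0.03,-0.07],0],[[0.04,-0.06,-0.14],0],[[0.06,-0.077,-0.2],0],[[0.061,-0.077,-0.218],0],[[0.061,-0.077,-0.218],0],[[0.061,-0.077,-0.218],0]]';  python3 - <<'E'
from look import *; from meas import *
import math
R=[('square',.583,.0975,.044),('short',.5956,.0236,.066),('medium',.6083,-.0504,.09),('tall',.621,-.1243,.114),('round',.447,.258,.032),('cross',.443,-.341,.032)]
for n in ('scene','top','wrist'):
    p,d,c=grab(n); W,p,d=cloud(n) if n!='wrist' else wcloud(); print(n); tops(W,d,R)
    if n!='top': cv2.imwrite(f'pics/{n}9.png',p)
    if n!='wrist':
        for r in R[:4]:
            m=(np.hypot(W[...,0]-r[1],W[...,1]-r[2])<.022)&(W[...,2]>r[3]-.008)&(d>0)
            print(r[0],'toppx mean',W[m].mean(0).round(4),m.sum())
print(get_state()['t'])
E
```

```text
t: 25.3
tool_pos: [0.42, 0.0202, 0.2375]
tcp_rot: [-1.285, 1.083, -1.082]
contact_force: [1.0, -0.2, -0.2]
finger_gap: 0.0854
scene
square 478 centre ((584.0293579101562, 99.67405700683594), 30.229318618774414) z 0.0434
short 111 centre ((596.4177856445312, 24.197202682495117), 12.370534896850586) z 0.0650
medium 107 centre ((609.0610961914062, -50.9791374206543), 12.175719261169434) z 0.0892
tall 101 centre ((621.5985717773438, -123.95152282714844), 12.713001251220703) z 0.1133
round 448 centre ((447.0003967285156, 258.6324462890625), 24.400907516479492) z 0.0313
cross 226 centre ((441.7808532714844, -339.8904113769531), 27.67249298095703) z 0.0310
square toppx mean [0.5834 0.0978 0.0435] 340
short toppx mean [0.598  0.0245 0.0646] 115
medium toppx mean [ 0.6103 -0.0498  0.0887] 113
tall toppx mean [ 0.6221 -0.1223  0.1125] 109
top
square 370 centre ((584.528076171875, 96.9554443359375), 30.502090454101562) z 0.0439
short 88 centre ((597.1419677734375, 20.921123504638672), 11.814849853515625) z 0.0660
medium 92 centre ((609.0746459960938, -53.85346221923828), 12.000579833984375) z 0.0904
tall 98 centre ((621.1263427734375, -126.73036193847656), 11.912507057189941) z 0.1146
round 340 centre ((446.8670959472656, 256.25341796875), 24.054758071899414) z 0.0315
cross 349 centre ((442.7162780761719, -341.9332580566406), 27.019498825073242) z 0.0321
square toppx mean [0.583  0.0973 0.044 ] 284
short toppx mean [0.5968 0.0212 0.0658] 90
medium toppx mean [ 0.6092 -0.0535  0.0905] 92
tall toppx mean [ 0.6207 -0.1262  0.1142] 99
wrist
square 1388 centre ((582.4058227539062, 98.7696762084961), 30.22699737548828) z 0.0440
short 353 centre ((595.8440551757812, 23.68891143798828), 12.47420597076416) z 0.0658
medium 315 centre ((607.74267578125, -51.54368209838867), 12.755983352661133) z 0.0898
tall unseen
round unseen
cross unseen
25.45
```

View pics/scene9.png

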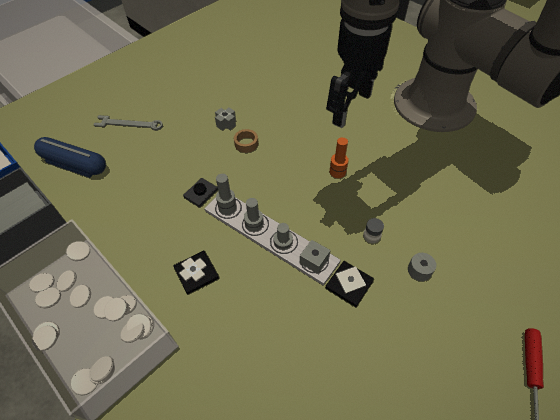

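View pics/wrist9.png

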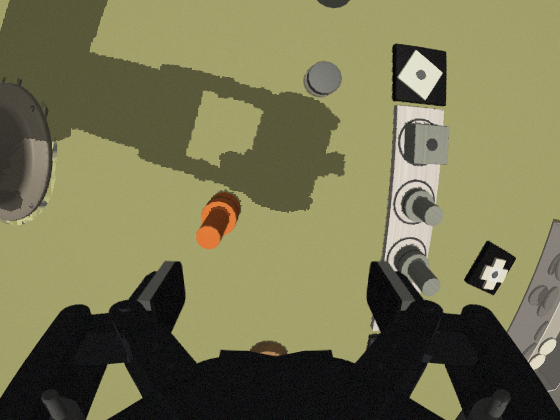

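The scene view shows, from the head plate at (350,282), the square anvil at (315,255), then the short (284,237), medium (253,215) and tall (224,195) horns, each on its ring. The wrist view agrees, with the anvil at (430,145) and the horns standing below it. Measured tops are 3.5 mm or less from the ring centres, the heights fit pieces resting on the rail, and the other two anvils have not moved.

```bash
python3 -c "
from workcell import *
print(finish_job())"
```

```text
the job is handed in; nothing more can be done
None
```

The job is done and handed in at about 25.5 s of the 93 s allowed. From the head plate, which carries the square sample, the rail now holds the square anvil, then the short, medium and tall horns.

- **Position:** in my last checks the two fixed cameras put all four pieces within about 3.5 mm of their ring centres, against the 12 mm allowed. The wrist camera gave about 1 mm for the anvil and the short and medium horns.
- **Resting and upright:** the tops stand at 44, 66, 90 and 114 mm, which matches each piece resting upright on the 12 mm rail. I judged uprightness from these heights and the pictures and did not measure tilt.
- **Left alone:** the round and cross anvils are still where they were, to within about 2 mm. I did not touch the orange horn, the stub or the ring, and the gripper was open and clear of everything.
- **Disagreements:** the top and scene cameras differ by about 3 mm in y, roughly their stated calibration error. The tall horn was out of the wrist camera's view in the last check, so only the two fixed cameras confirm it.

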